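Turn up the hotplate by four clicks and start it

ROBOT

A 6-joint arm with a two-finger parallel gripper is mounted at the origin on the work surface. World frame = base frame: x ahead of the robot, y to its left, z up, the work surface at z = 0. Lengths are in m, angles in rad, forces in N, time in s.
With the tool pointing down it reaches from about 0.275 to 0.725 m from the base axis. Payload 5.6 kg.
Tool frame: the origin (TCP) lies midway between the tips of the shut fingers; the grasp point (between the pads) lies 19 mm behind it; z points along the fingers, x is the direction in which the jaws open and shut, and the axes are right-handed (so a half turn about z gives the same grasp; the last joint's range is limited). The gripper opens to 85 mm and grips with 20 to 120 N. Pads are 22 mm wide; open, the fingers measure 114 mm over their backs; the gripper's body (76 mm by 85 mm) begins 54 mm behind the grasp point. The pads swing forward as they close: fully open they stand 13 mm farther back than shut.
Start: joints at [-0.989, 0.255, 0.108, 0, -1.424, -0.285], TCP at [0.161, -0.526, 0.231] pointing down, gripper open.
Joint ranges: [-2.95, 2.95], [-1.21, 1.97], [-1.09, 1.5], [-2.87, 1.71], [-2.94, -0.07], [-3.05, 3.05]. Speed limits (rad/s): [2.57, 2.57, 3.14, 3.14, 3.14, 3.14].

INTERFACE

Orientations are given as a 3x3 rotation matrix whose columns are the frame's x, y, z axes.
In Python, from plant import arm gives the robot as it stands. Calls block until the motion is done:
- arm.move_to(position, orientation): joint-space move of the TCP to a pose.
- arm.movel(position, ori=None, rate=0.15): straight line of the TCP; ori=None keeps the orientation; rate is the mean speed in m/s.
- arm.move_j(angles): joint-space move.
- arm.command_gripper(opening, newtons=None): finger opening in m; newtons is the grip in N (None keeps the last); returns when the fingers have stopped.
- arm.wait(seconds).
- arm.solve_ik(position, orientation): joint angles nearest the present ones, or None.
- arm.read_camera(name): name is "scene" or "top"; returns (picture, depth): 480x640x3 uint8, red, green, blue; 480x640 float32, m along the optical axis (not along the pixel's ray), 0 where there is no reading.
- arm.camera_params(name): a dict with "fov_y" (degrees; the focal length in pixels is half the picture's height over the tangent of half this angle, whatever the lens; pixels are square), "cx", "cy" (the principal point, pixels), "rvec" (rotation vector, rad) and "tvec" (3), from world to camera coordinates, as OpenCV has them. Camera axes: x right, y down, z forward; pixel columns grow to the right and rows downward; lengths in m; the calibration is good to about 2 mm. A picture is of the moment at which its call begins. camera_params takes no time and is no camera call.
A pose or a line that the arm cannot do raises arm.IKError and nothing moves.
- arm.sign_off(): hands the job in, once; it reports no verdict.
Readings, each from a call of its own:
- arm.current_t(): time.
- arm.current_qpos(): joint angles.
- arm.current_joint_vel(): joint speeds.
- arm.current_effort(): joint torques, N m.
- arm.current_ee_pos(): TCP position.
- arm.current_tcp_rot(): TCP orientation.
- arm.current_wrist_force(): force on the tool from outside, world axes, zero at the start.
- arm.current_wrist_torque(): the same for the moment, N m.
- arm.current_opening(): finger opening in m.
Only numpy, scipy, OpenCV 4.12 (cv2) and the standard library are available. Lean on these libraries where they do the work, as an engineer would, in place of code of your own. Each camera call takes 0.05 s, during which the arm holds its last target.

TASK

On the hotplate stirrer, turn the heat dial (the left-hand one of the two as you stand in front of the panel) up, that is clockwise, by exactly four clicks from where it stands, pushing gently on its grip bar with a fingertip and not pinching it. Then press the round start key between the dials fully in with a fingertip and let it go. Leave the right-hand stir dial at its setting and everything else on the bench where it stands.

Things in the scene. Friction and masses are not known exactly. Their poses are not given: they have to be found in the camera images.
- hotplate: grey hotplate stirrer, 380 mm deep (x), 280 wide (y), 110 high, fixed. Origin under it, 200 mm behind its front edge; x from the front (panel side, facing the robot) to the back, y to the left, z up. White 220 mm square plate (cold) centred at x = 60 mm, top at z = 110 mm. The black control panel before it slopes 10.3 degrees down to the front; its centre is at (-140, 0, 57) mm
- heat_dial: left dial. Origin on its axis in the panel's surface, 75 mm left of the panel's centre; z: axis, square out of the panel; x: along the grip bar to the end with the white line (pointer). Round skirt, 60 mm across, up to 9 mm above the panel; on it the upright grip bar, 56 mm long (x), 11 mm thick (y), 9 to 29 mm above the panel. Clockwise from above is up. Nothing needs pressing down
- heat_dial_pointer (a point): top of the heat dial's pointer end, 28 mm from the axis, 29 mm above the panel. Settings 0 to 9, 30 degrees a click, end stops; starts at rest in 0, 1, 2 or 3 (at 0: 135 degrees anticlockwise from the direction to the back). 3 N on the bar's side near its end (0.08 N m) starts it out of a click; past halfway it snaps on ahead of the finger into the next and stays
- stir_dial: right dial, 75 mm right of the panel's centre: same shape, axes, size and clicks as the heat dial. Not to be turned
- stir_dial_pointer (a point): on the stir dial: top of the pointer end of its grip bar, 28 mm from its axis
- start_key (a joint): start key, a round grey spring key in the panel's centre between the dials, 22 mm across, with a flat aluminium bezel 32 mm across and 3 mm high. 0 = out, standing 8 mm above the panel; 0.004 m = fully in, along the panel's normal. About 1.6 N starts it, 4 N holds it fully in; it springs back out
- start_key_top (a point): centre of the top face of the start key; its z points out of the panel
- beaker: empty straight-sided glass beaker, 70 mm across and 90 mm high, standing on the white plate of the hotplate; origin under its centre. Not to be moved
- ore_big: dark lump of ore, about 130 x 105 x 80 mm, on the bench to the left of the hotplate; origin in its underside. Not to be moved
- ore_small: small dark lump of ore, about 70 x 55 x 40 mm, on the bench to the right of the panel; origin in its underside. Not to be moved
- wash_bottle: white wash bottle with blue cap and thin spout, 66 mm across and 200 mm high, to the right of the hotplate; origin under its centre. Not to be moved
- weigh_dish: white square weighing dish, 75 x 75 x 14 mm, on the bench in front of the panel; origin under its centre. Not to be moved
- spatula: slim steel lab spatula, 180 mm long and 8 mm high, lying on the bench in front of the panel; origin under its middle, x along it. Not to be moved
- reagent_jar: brown glass jar with black cap, 64 mm across and 85 mm high, on the bench to the left of the hotplate; origin under its centre. Not to be moved

How it is judged:
On the way, in this order (a step that is already met when the one before it is completed fails the run):
1. the heat dial rests exactly four clicks above its start (distance of heat_dial_pointer from where it was at the start of the episode between 0.0464 and 0.0504 m), for 0.3 s.
2. the start key is pressed fully in with the dial at its new setting (all of step 1 and value of joint start_key above 0.0033 m), for 0.1 s.
At the end, for the whole second after the job is handed in: heat dial four clicks clockwise of its start (within 7 degrees), start key out again, stir dial at its starting setting, every loose thing within 20 mm of its start (all of step 1 and distance of stir_dial_pointer from where it was at the start of the episode below 0.004 m and value of joint start_key below 0.001 m and distance of each of beaker, ore_big, ore_small, wash_bottle, weigh_dish, spatula, reagent_jar from where it was at the start of the episode below 0.02 m); the robot touches nothing.
It fails at once if the heat dial is pinched or forced: more than 20 N of finger contact on it (contact force between the fingers and heat_dial above 20 N).
It fails at once if a loose thing is lifted, carried or pushed more than 30 mm (distance of any of beaker, ore_big, ore_small, wash_bottle, weigh_dish, spatula, reagent_jar from where it was at the start of the episode above 0.03 m).
It also fails if it takes over 48 s, if anything falls off the work surface, if the arm or the gripper's body presses on something with over 40 N, if the wrist force passes 120 N, or if a joint passes its speed limit or range.

## Working session

There is one attempt and no reset: what is moved stays moved. The work goes in short steps, each a Python script; the robot and the scene stay as the last script left them, time stands still between calls to the robot, and variables do not carry over. Pictures are saved under pics/ and viewed, and the job is handed in when it is done.

```bash
ls; mkdir -p pics
python3 - <<'E'
from plant import arm
import cv2,numpy as np
for n in("scene","top"):
    p,d=arm.read_camera(n); cv2.imwrite(f"pics/{n}0.png",p[:,:,::-1]); np.savez(f"{n}0.npz",p=p,d=d); print(n,arm.camera_params(n),(d>0).mean())
print(arm.current_t())
E
```

```text
pics
scene {'fov_y': 49.17089717789895, 'cx': 318.19545539517867, 'cy': 243.05741952999125, 'rvec': array([ 2.25027293,  0.76501316, -0.34183146]), 'tvec': array([-0.50887436, -0.16455075,  1.40556533])} 0.9959928385416666
top {'fov_y': 51.58983536489535, 'cx': 327.0148742341593, 'cy': 236.23161178347806, 'rvec': array([ 2.19366406, -2.15385614,  0.08347147]), 'tvec': array([0.03545455, 0.59912075, 0.93609381])} 0.99611328125
0.1
```

View pics/scene0.png

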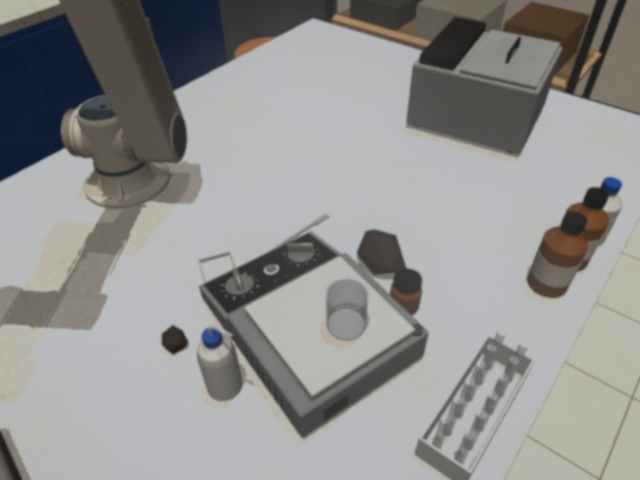

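View pics/top0.png

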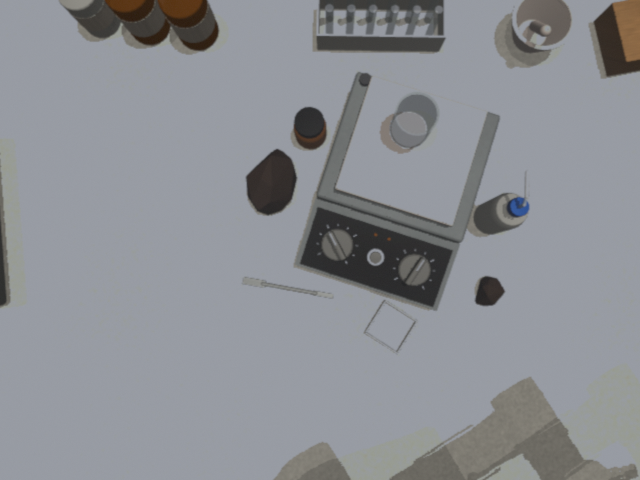

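The top view shows the heat dial at about (337,244), the key at (376,257) and the stir dial at (414,270). I'll zoom in to read the pointers.

```bash
cat > h.py <<'E'
import numpy as np,cv2
from plant import arm
def cam(n):
    c=arm.camera_params(n); f=240/np.tan(np.radians(c['fov_y']/2))
    K=np.array([[f,0,c['cx']],[0,f,c['cy']],[0,0,1]]); R=cv2.Rodrigues(c['rvec'])[0]
    return K,R,c['tvec']
def ray(n,u,v):
    K,R,t=cam(n); d=R.T@np.linalg.inv(K)@np.array([u,v,1.]); return -R.T@t,d
def onplane(n,u,v,p0,nn):
    o,d=ray(n,u,v); return o+d*((np.asarray(p0)-o)@nn)/(d@nn)
def cloud(n,d):
    K,R,t=cam(n); v,u=np.mgrid[0:480,0:640]
    P=np.stack([(u-K[0,2])/K[0,0]*d,(v-K[1,2])/K[1,1]*d,d],-1)
    return (P-t)@R
def proj(n,P):
    K,R,t=cam(n); q=(R@np.atleast_2d(P).T).T+t; q=q@K.T; return q[:,:2]/q[:,2:]
E
python3 - <<'E'
import cv2
a=cv2.imread('pics/top0.png')[195:315,290:460]; cv2.imwrite('pics/topz.png',cv2.resize(a,None,fx=4.7,fy=4.7,interpolation=2))
a=cv2.imread('pics/scene0.png')[220:320,190:350]; cv2.imwrite('pics/scz.png',cv2.resize(a,None,fx=5,fy=5,interpolation=2))
E
```

```text
(no output)
```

View pics/topz.png

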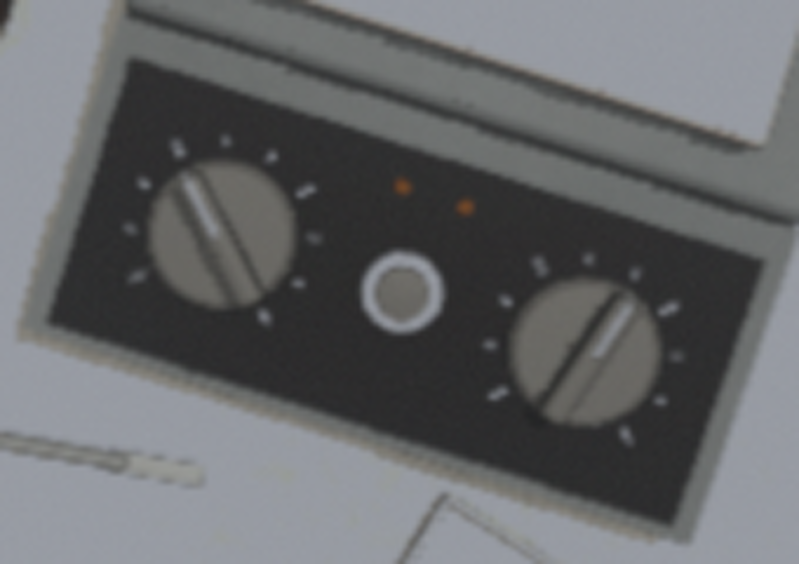

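View pics/scz.png

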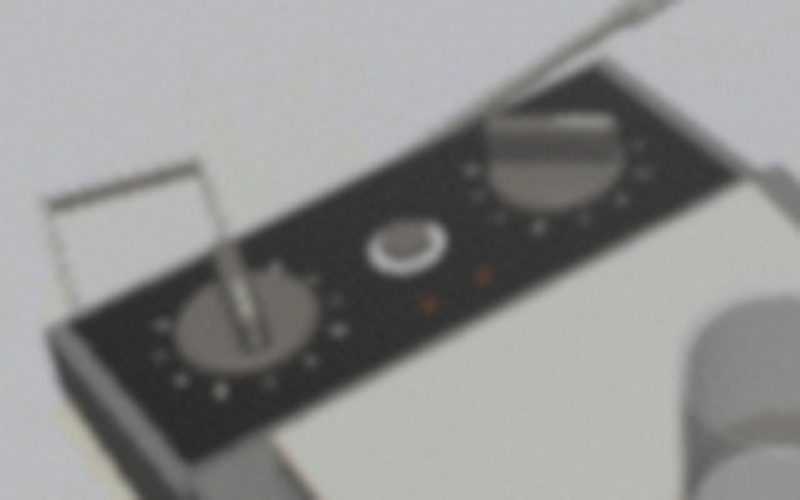

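Heat pointer reads roughly 45° anticlockwise of the back (setting 3). Next I'll measure the panel plane, the axes and the pointers.

```bash
cat > meas.py <<'E'
from h import *
z=np.load('top0.npz'); p,d=z['p'],z['d']; C=cloud('top',d)
s=np.load('scene0.npz'); S=cloud('scene',s['d'])
# panel mask
g=p.max(2); m=((g<70)).astype(np.uint8); m[:195]=0;m[315:]=0;m[:,:295]=0;m[:,462:]=0
n,l,st,ce=cv2.connectedComponentsWithStats(m); k=1+np.argmax(st[1:,4]); pm=(l==k).astype(np.uint8)
cnt=max(cv2.findContours(pm,0,1)[0],key=cv2.contourArea); hull=cv2.convexHull(cnt)
pts=C[(cv2.erode(pm,np.ones((3,3)))>0)&(d>0)]
for _ in range(3):
    A=np.c_[pts[:,:2],np.ones(len(pts))]; co=np.linalg.lstsq(A,pts[:,2],rcond=None)[0]; r=pts[:,2]-A@co; pts=pts[abs(r)<.003]
nn=np.array([-co[0],-co[1],1]); nn/=np.linalg.norm(nn)
print('top plane n',nn,'tilt',np.degrees(np.arccos(nn[2])),'yaw from normal',np.degrees(np.arctan2(-nn[1],-nn[0])),'rms',np.std(r))
quad=cv2.approxPolyDP(hull,8,True)[:,0]; print('quad',quad.tolist())
p0=np.array([0.5,0,co@[.5,0,1]])
Q=np.array([onplane('top',u,v,p0,nn) for u,v in quad]); print(Q.round(4))
rr=cv2.minAreaRect((np.array([onplane('top',u,v,p0,nn) for u,v in hull[:,0]])[:,:2]*1000).astype(np.float32)); print('rect',rr)
# scene cloud: panel points check near
E
python3 meas.py
python3 - <<'E'
from h import *
for n,pts in dict(top=[(376,257),(337.5,244.5),(414.5,270.5)],scene=[(270,270)]).items():
    d=np.load(n+'0.npz')['d'];C=cloud(n,d)
    for u,v in pts: print(n,u,v,C[int(v)-1:int(v)+2,int(u)-1:int(u)+2].reshape(-1,3).mean(0).round(4))
E
```

```text
top plane n [-0.17037529  0.05268631  0.98396972] tilt 10.272828035890965 yaw from normal -17.183532931653552 rms 0.0013972447207883424
quad [[317, 208], [451, 250], [433, 304], [301, 263]]
[[ 0.6471  0.0656  0.0683]
 [ 0.5734 -0.1828  0.0689]
 [ 0.4732 -0.1536  0.0499]
 [ 0.545   0.0942  0.0491]]
rect ((558.8628540039062, -43.94548034667969), (261.133544921875, 109.25590515136719), 73.02117156982422)
top 376 257 [ 0.558  -0.0451  0.0662]
top 337.5 244.5 [0.5793 0.0275 0.0872]
top 414.5 270.5 [ 0.535  -0.1123  0.0842]
scene 270 270 [ 0.5612 -0.0516  0.0651]
```

```bash
cat > meas2.py <<'E'
from meas import *
print('cams',ray('top',0,0)[0],ray('scene',0,0)[0])
def comps(p,thr,box,inv=None):
    g=p.min(2) if thr>0 else None
    m=(p.min(2)>thr).astype(np.uint8); mm=np.zeros_like(m); u0,v0,u1,v1=box; mm[v0:v1,u0:u1]=m[v0:v1,u0:u1]
    n,l,st,ce=cv2.connectedComponentsWithStats(mm); k=1+np.argmax(st[1:,4]); return (l==k).astype(np.uint8)
def ell(n,p,box):
    mk=comps(p,75,box); h=cv2.convexHull(max(cv2.findContours(mk,0,1)[0],key=cv2.contourArea)); return cv2.fitEllipse(h),mk
for nm,box,hh in(('key',(364,245,388,270),.003),('heat',(319,227,356,263),.009),('stir',(396,252,433,289),.009)):
    e,mk=ell('top',p,box); print(nm,e, onplane('top',*e[0],p0+nn*hh,nn).round(4))
e,mk=ell('scene',s['p'],(262,262,281,276)); print('key scene',e,onplane('scene',*e[0],p0+nn*.003,nn))
# triangulate key
a=ray('top',*ell('top',p,(364,245,388,270))[0][0]); b=ray('scene',*e[0])
t=np.linalg.lstsq(np.c_[a[1],-b[1]],b[0]-a[0],rcond=None)[0]; print('tri',a[0]+a[1]*t[0],b[0]+b[1]*t[1])
# white lines
for nm,box in(('heat',(322,228,353,262)),('stir',(400,254,430,287))):
    u0,v0,u1,v1=box; g=p.min(2).astype(int); sub=g[v0:v1,u0:u1]
    cy,cx=(v1+v0)/2,(u0+u1)/2; V,U=np.mgrid[v0:v1,u0:u1]; mk=(sub>135)&(np.hypot(U-cx,V-cy)<16)
    P=np.array([onplane('top',u,v,p0+nn*.029,nn) for u,v in zip(U[mk],V[mk])]); c,sv,vt=P.mean(0),*np.linalg.svd(P-P.mean(0))[1:]
    print(nm,len(P),c.round(4),vt[0].round(3),'lineang',np.degrees(np.arctan2(vt[0][1],vt[0][0])))
E
python3 meas2.py
```

```text
top plane n [-0.17037529  0.05268631  0.98396972] tilt 10.272828035890965 yaw from normal -17.183532931653552 rms 0.0013972447207883424
quad [[317, 208], [451, 250], [433, 304], [301, 263]]
[[ 0.6471  0.0656  0.0683]
 [ 0.5734 -0.1828  0.0689]
 [ 0.4732 -0.1536  0.0499]
 [ 0.545   0.0942  0.0491]]
rect ((558.8628540039062, -43.94548034667969), (261.133544921875, 109.25590515136719), 73.02117156982422)
cams [0.5166343  0.03758196 0.98394661] [ 1.0987793  -0.55722231  0.86245655]
key ((375.1396484375, 256.6776428222656), (17.664180755615234, 17.76961326599121), 111.25752258300781) [ 0.5588 -0.0439  0.062 ]
heat ((336.80987548828125, 244.362060546875), (29.896465301513672, 30.57212257385254), 145.6248016357422) [0.58   0.0276 0.0679]
stir ((416.9053649902344, 271.7361145019531), (22.518354415893555, 29.605899810791016), 39.59514236450195) [ 0.5323 -0.1204  0.0676]
key scene ((271.0667419433594, 269.04229736328125), (11.32323932647705, 16.86334800720215), 75.00360870361328) [ 0.55919773 -0.04636256  0.06215039]
tri [ 0.55889566 -0.04407541  0.06012722] [ 0.55786279 -0.04509868  0.06017041]
heat 1 [0.5934 0.0386 0.09  ] [1. 0. 0.] lineang 0.0meas2.py:19: RuntimeWarning: Mean of empty slice.
  P=np.array([onplane('top',u,v,p0+nn*.029,nn) for u,v in zip(U[mk],V[mk])]); c,sv,vt=P.mean(0),*np.linalg.svd(P-P.mean(0))[1:]
  ret = ret.dtype.type(ret / rcount)
Traceback (most recent call last):
  File "meas2.py", line 19, in <module>
    P=np.array([onplane('top',u,v,p0+nn*.029,nn) for u,v in zip(U[mk],V[mk])]); c,sv,vt=P.mean(0),*np.linalg.svd(P-P.mean(0))[1:]
                                                                                                   ~~~~~~~~~~~~~^^^^^^^^^^^^^
numpy.linalg.LinAlgError: 1-dimensional array given. Array must be at least two-dimensional
```

```bash
cat > bar.py <<'E'
from h import *
nn=np.array([-0.1704*np.cos(0),0,0]); 
yaw=np.radians(-17.0); t=np.radians(10.3)
xb=np.array([np.cos(yaw),np.sin(yaw),0]); yl=np.array([-np.sin(yaw),np.cos(yaw),0])
nn=-np.sin(t)*xb+np.cos(t)*np.array([0,0,1.]); xs=np.cross(yl,nn)  # xs: up the slope to back
key=np.array([.5585,-.0442,.058]); heat=key+.075*yl; stir=key-.075*yl
def bar(n,p,d,ax,name):
    C=cloud(n,d); L=np.stack([(C-ax)@xs,(C-ax)@yl,(C-ax)@nn],-1)
    m=(L[...,2]>.021)&(L[...,2]<.036)&(np.hypot(L[...,0],L[...,1])<.033)&(d>0)
    q=L[m]; c=q.mean(0); vt=np.linalg.svd(q[:,:2]-c[:2])[2]; a=np.degrees(np.arctan2(vt[0,1],vt[0,0]))%180
    # brightness of top at either end
    al=(L[...,:2]-0)@vt[0]; g=p.min(2)
    print(n,name,len(q),'c',c.round(4),'angle ccw of back (mod 180)',round(a,1),'zmax',np.percentile(q[:,2],90).round(4),'len',np.ptp((q[:,:2]-c[:2])@vt[0]).round(4),'wid',np.ptp((q[:,:2]-c[:2])@vt[1]).round(4),
      'bright +/-',g[m&(al>.005)].mean().round(1),g[m&(al<-.005)].mean().round(1),'dir',vt[0].round(2))
if __name__=='__main__':
    import sys
    i=sys.argv[1]
    for n in('top','scene'):
        z=np.load(f'{n}{i}.npz')
        for nm,ax in(('heat',heat),('stir',stir)): bar(n,z['p'],z['d'],ax,nm)
E
python3 bar.py 0
```

```text
top heat 189 c [ 0.001  -0.0005  0.028 ] angle ccw of back (mod 180) 44.3 zmax 0.0301 len 0.0559 wid 0.0109 bright +/- 86.0 103.4 dir [-0.72 -0.7 ]
top stir 197 c [ 0.0013 -0.0001  0.0279] angle ccw of back (mod 180) 164.6 zmax 0.0307 len 0.0558 wid 0.0116 bright +/- 87.3 99.9 dir [-0.96  0.27]
scene heat 132 c [ 0.0021 -0.0023  0.0259] angle ccw of back (mod 180) 42.7 zmax 0.0287 len 0.056 wid 0.0167 bright +/- 95.6 87.8 dir [0.74 0.68]
scene stir 108 c [ 0.0042 -0.002   0.0269] angle ccw of back (mod 180) 165.1 zmax 0.0291 len 0.0601 wid 0.011 bright +/- 104.0 94.3 dir [ 0.97 -0.26]
```

```bash
cat > plan.py <<'E'
from bar import *
heat=heat+.001*xs
def pose(phi,gap,sgn,r=.030,h=.014,tool=None):
    a=np.radians(phi+180); u=np.cos(a)*xs+np.sin(a)*yl; w=np.sin(a)*xs-np.cos(a)*yl
    y=sgn*w; z=-nn; x=np.cross(y,z)
    return heat+r*u-w*(.0165+gap)+nn*h, np.c_[x,y,z]
if __name__=='__main__':
    for s in(1,-1):
        for phi in(45,15,-15,-45,-75):
            P,R=pose(phi,.01,s); q=arm.solve_ik(P,R); print(s,phi,P.round(3),None if q is None else np.round(q,2))
    z=-nn; 
    for y in (yl,-yl): print('key',arm.solve_ik(key+.02*nn,np.c_[np.cross(y,z),y,z]))
E
python3 plan.py; python3 -c "
from plant import arm;print(arm.current_t())"
```

```text
1 45 [ 0.565 -0.01   0.072] [ 0.33  0.28 -0.36  0.15 -0.79  0.07]
1 15 [0.548 0.002 0.068] [ 0.36  0.26 -0.41  0.16 -0.77 -0.5 ]
1 -15 [0.54  0.021 0.066] [ 0.41  0.25 -0.43  0.17 -0.76 -1.08]
1 -45 [0.542 0.042 0.065] [ 0.45  0.25 -0.43  0.18 -0.77 -1.65]
1 -75 [0.554 0.059 0.066] [ 0.47  0.28 -0.39  0.18 -0.78 -2.19]
-1 45 [ 0.565 -0.01   0.072] None
-1 15 [0.548 0.002 0.068] [ 0.36  0.26 -0.41  0.16 -0.77  2.64]
-1 -15 [0.54  0.021 0.066] [ 0.41  0.25 -0.43  0.17 -0.76  2.06]
-1 -45 [0.542 0.042 0.065] [ 0.45  0.25 -0.43  0.18 -0.77  1.5 ]
-1 -75 [0.554 0.059 0.066] [ 0.47  0.28 -0.39  0.18 -0.78  0.95]
key [ 0.26601958  0.25708057 -0.36799686  0.13367209 -0.79768337 -0.64905812]
key [ 0.26601958  0.25708057 -0.36799686  0.13367209 -0.79768337  2.49253453]
0.1
```

Run:
```python
from plan import *
arm.command_gripper(0.0,20); print(arm.current_t(),arm.current_opening())
P,R=pose(45,.012,1,h=.10)
arm.move_to([.42,-.1,.25],R); print(arm.current_t())
arm.move_to(P,R); print(arm.current_t())
P,R=pose(45,.012,1,h=.03)
arm.movel(P,rate=.15); print(arm.current_t(),P,arm.current_ee_pos(),arm.current_wrist_force())
for n in("scene","top"):
    p,d=arm.read_camera(n); cv2.imwrite(f"pics/{n}1.png",p[:,:,::-1]); np.savez(f"{n}1.npz",p=p,d=d)
a=cv2.imread('pics/top1.png')[170:330,270:480]; b=cv2.imread('pics/scene1.png')[180:340,170:380]
cv2.imwrite('pics/z1.png',cv2.resize(np.vstack([a,b]),None,fx=1.85,fy=1.85))
```

```text
0.8667 -0.0003597253295374865
2.675
3.4417
4.0583 [ 0.56314695 -0.01044965  0.0875057 ] [ 0.56371108 -0.01074721  0.08901081] [-0.30588235  0.21862663 -0.43319656]
```

View pics/z1.png

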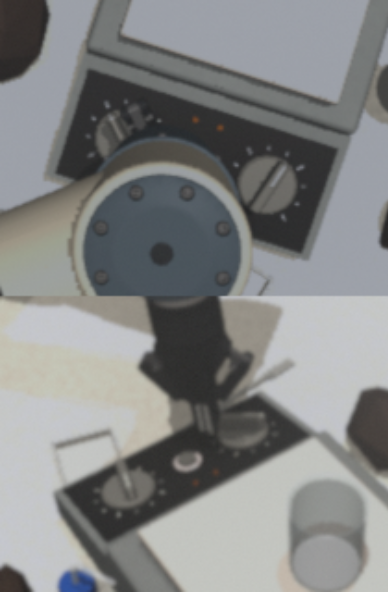

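The scene view shows the shut fingers at crop (205,415), on the key side of the heat dial and clear of it. I'll lower them and push in small steps, watching the wrist force.

```bash
cat > push.py <<'E'
from plan import *
def wdir(phi):
    a=np.radians(phi+180); return np.sin(a)*xs-np.cos(a)*yl
def push(phis,F0):
    for phi in phis:
        P,R=pose(phi,0,1); arm.movel(P,R,rate=.05)
        F=arm.current_wrist_force()-F0
        print('%.1f t%.2f Fw %.2f |F| %.2f lag %.1fmm'%(phi,arm.current_t(),F@wdir(phi),np.linalg.norm(F),1e3*np.linalg.norm(P-arm.current_ee_pos())))
        if np.linalg.norm(F)>9: print('stop'); return False
    return True
E
python3 - <<'E'
from push import *
P,R=pose(45,.012,1); arm.movel(P,R,rate=.1); arm.wait(.2); F0=arm.current_wrist_force(); np.save('F0.npy',F0); print(F0,arm.current_ee_pos()-P)
P,R=pose(45,.003,1); arm.movel(P,R,rate=.05); print(arm.current_wrist_force()-F0)
push(np.arange(45,14,-3),F0)
p,d=arm.read_camera('scene'); a=p[180:340,170:380,::-1]; cv2.imwrite('pics/z2.png',cv2.resize(a,None,fx=3,fy=3))
E
```

```text
[ 0.05014025 -0.04644455 -0.38138067] [0.00041045 0.00017059 0.00075818]
[-0.32565514  0.38342674  0.46440905]
45.0 t5.25 Fw 0.27 |F| 0.50 lag 0.1mm
42.0 t5.50 Fw -1.92 |F| 2.55 lag 0.3mm
39.0 t5.75 Fw -2.24 |F| 2.25 lag 0.2mm
36.0 t6.00 Fw -0.79 |F| 1.05 lag 0.1mm
33.0 t6.25 Fw 0.08 |F| 1.00 lag 0.2mm
30.0 t6.50 Fw 0.42 |F| 0.46 lag 0.1mm
27.0 t6.75 Fw 0.21 |F| 0.34 lag 0.1mm
24.0 t7.00 Fw -0.23 |F| 0.26 lag 0.0mm
21.0 t7.25 Fw 0.26 |F| 0.43 lag 0.0mm
18.0 t7.50 Fw 0.50 |F| 0.61 lag 0.0mm
15.0 t7.75 Fw -0.70 |F| 1.26 lag 0.1mm
```

View pics/z2.png

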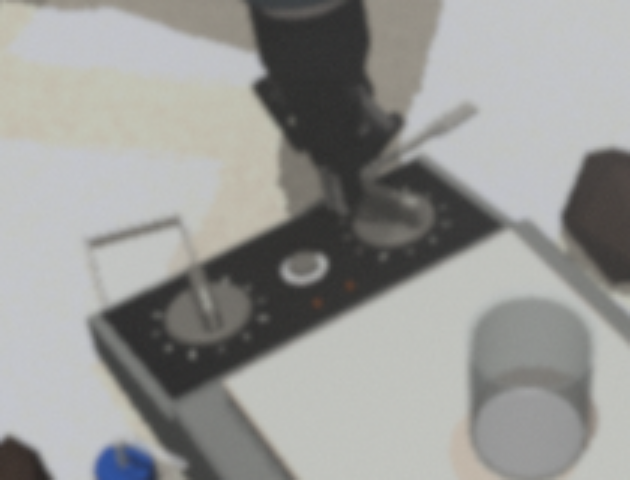

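First click done (bar turned, finger contact matches the model within about 3°). I'll continue through the fourth halfway point at −60° and stop at −66°.

```bash
python3 - <<'E'
from push import *
F0=np.load('F0.npy')
if push(np.arange(12,-67,-3),F0):
    P,R=pose(-66,.015,1); arm.movel(P,R,rate=.05)
    P,R=pose(-66,.015,1,h=.10); arm.movel(P,R,rate=.2); 
    arm.wait(.1)
    z=-nn; Rk=np.c_[np.cross(yl,z),yl,z]
    arm.move_to([.40,-.10,.20],Rk)
    print(arm.current_t())
    for n in("scene","top"):
        p,d=arm.read_camera(n); cv2.imwrite(f"pics/{n}3.png",p[:,:,::-1]); np.savez(f"{n}3.npz",p=p,d=d)
a=cv2.imread('pics/top3.png')[170:330,270:480]; b=cv2.imread('pics/scene3.png')[180:340,170:380]
cv2.imwrite('pics/z3.png',cv2.resize(np.vstack([a,b]),None,fx=1.85,fy=1.85))
E
python3 bar.py 3
```

```text
12.0 t8.05 Fw -2.11 |F| 2.45 lag 0.3mm
9.0 t8.30 Fw -2.12 |F| 2.13 lag 0.1mm
6.0 t8.55 Fw -1.51 |F| 1.90 lag 0.1mm
3.0 t8.80 Fw -0.47 |F| 0.95 lag 0.1mm
0.0 t9.05 Fw 0.03 |F| 1.31 lag 0.1mm
-3.0 t9.30 Fw -0.04 |F| 0.25 lag 0.0mm
-6.0 t9.55 Fw -0.55 |F| 1.22 lag 0.0mm
-9.0 t9.80 Fw 0.01 |F| 0.78 lag 0.0mm
-12.0 t10.05 Fw -0.64 |F| 1.35 lag 0.0mm
-15.0 t10.30 Fw -0.10 |F| 0.51 lag 0.3mm
-18.0 t10.55 Fw -2.91 |F| 2.98 lag 0.5mm
-21.0 t10.80 Fw -1.52 |F| 1.85 lag 0.1mm
-24.0 t11.05 Fw -0.25 |F| 1.41 lag 0.2mm
-27.0 t11.30 Fw 0.05 |F| 0.91 lag 0.4mm
-30.0 t11.55 Fw 0.29 |F| 0.61 lag 0.2mm
-33.0 t11.80 Fw 0.52 |F| 1.33 lag 0.1mm
-36.0 t12.05 Fw 0.40 |F| 1.18 lag 0.0mm
-39.0 t12.30 Fw -0.29 |F| 1.57 lag 0.0mm
-42.0 t12.55 Fw 0.43 |F| 1.06 lag 0.0mm
-45.0 t12.80 Fw -0.93 |F| 1.58 lag 0.5mm
-48.0 t13.05 Fw -1.96 |F| 2.55 lag 0.8mm
-51.0 t13.30 Fw -0.64 |F| 1.49 lag 0.2mm
-54.0 t13.55 Fw -0.20 |F| 1.14 lag 0.3mm
-57.0 t13.80 Fw 0.85 |F| 0.88 lag 0.6mm
-60.0 t14.05 Fw -0.09 |F| 1.35 lag 0.3mm
-63.0 t14.30 Fw 0.63 |F| 1.27 lag 0.1mm
-66.0 t14.55 Fw 0.93 |F| 1.21 lag 0.0mm
16.9917
top heat 187 c [ 0.0008 -0.0008  0.0278] angle ccw of back (mod 180) 105.0 zmax 0.0301 len 0.0547 wid 0.0114 bright +/- 104.5 93.2 dir [ 0.26 -0.97]
top stir 198 c [ 0.0014 -0.0001  0.0281] angle ccw of back (mod 180) 164.9 zmax 0.0305 len 0.0562 wid 0.0115 bright +/- 90.7 104.0 dir [-0.97  0.26]
scene heat 124 c [ 0.0028 -0.0025  0.0261] angle ccw of back (mod 180) 104.9 zmax 0.0288 len 0.057 wid 0.0144 bright +/- 89.9 96.8 dir [-0.26  0.97]
scene stir 106 c [ 0.0035 -0.0019  0.0268] angle ccw of back (mod 180) 164.9 zmax 0.0287 len 0.0576 wid 0.0112 bright +/- 106.2 94.3 dir [ 0.97 -0.26]
```

View pics/z3.png

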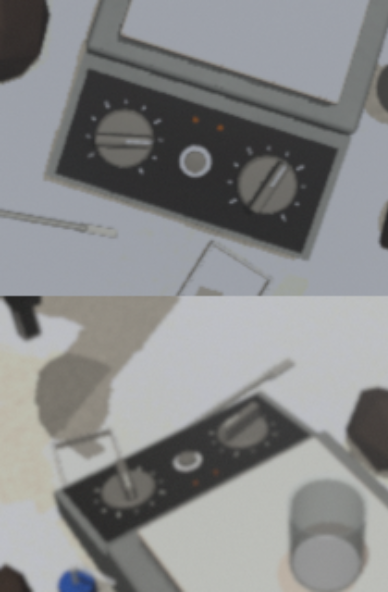

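The heat dial now points at −75° (crop (145,140)), exactly four clicks, and the stir dial is still at −15°. Next is the key.

```bash
python3 - <<'E'
from push import *
z=-nn; Rk=np.c_[np.cross(yl,z),yl,z]
arm.move_to(key+nn*.08,Rk); arm.movel(key+nn*.013,rate=.15); arm.wait(.2); F0=arm.current_wrist_force()
h=.010
while h>.0005:
    arm.movel(key+nn*h,rate=.03); F=(arm.current_wrist_force()-F0)@nn
    print('h %.4f meas %.4f F %.2f t%.2f'%(h,(arm.current_ee_pos()-key)@nn,F,arm.current_t()))
    if F>8: break
    h-=.0005
arm.wait(.4); print((arm.current_wrist_force()-F0)@nn)
arm.movel(key+nn*.02,rate=.05); arm.movel(key+nn*.09,rate=.2)
arm.move_to([.40,-.10,.20],Rk); arm.wait(.3); print(arm.current_t())
for n in("scene","top"):
    p,d=arm.read_camera(n); cv2.imwrite(f"pics/{n}4.png",p[:,:,::-1]); np.savez(f"{n}4.npz",p=p,d=d)
    o=np.load(f'{n}0.npz')['p']
    cv2.imwrite(f'pics/diff{n}.png',cv2.absdiff(p,o))
E
python3 bar.py 4
```

```text
h 0.0100 meas 0.0100 F -0.25 t18.86
h 0.0095 meas 0.0094 F -0.31 t19.11
h 0.0090 meas 0.0090 F -1.18 t19.36
h 0.0085 meas 0.0085 F -0.65 t19.61
h 0.0080 meas 0.0080 F -0.33 t19.86
h 0.0075 meas 0.0075 F -0.51 t20.11
h 0.0070 meas 0.0071 F 1.66 t20.36
h 0.0065 meas 0.0066 F 2.35 t20.61
h 0.0060 meas 0.0060 F 2.21 t20.86
h 0.0055 meas 0.0055 F 1.93 t21.11
h 0.0050 meas 0.0050 F 2.40 t21.36
h 0.0045 meas 0.0045 F 3.05 t21.61
h 0.0040 meas 0.0040 F 2.89 t21.86
h 0.0035 meas 0.0035 F 3.67 t22.11
h 0.0030 meas 0.0033 F 5.67 t22.36
h 0.0025 meas 0.0032 F 9.62 t22.61
9.971998254680718
25.0083
top heat 190 c [ 0.0009 -0.0009  0.0281] angle ccw of back (mod 180) 104.9 zmax 0.0305 len 0.0546 wid 0.0112 bright +/- 104.3 93.6 dir [ 0.26 -0.97]
top stir 202 c [ 0.0014 -0.      0.0279] angle ccw of back (mod 180) 164.9 zmax 0.0305 len 0.0557 wid 0.0116 bright +/- 90.0 103.0 dir [-0.97  0.26]
scene heat 120 c [ 0.0031 -0.0026  0.0264] angle ccw of back (mod 180) 104.9 zmax 0.0294 len 0.0553 wid 0.0129 bright +/- 96.1 89.9 dir [ 0.26 -0.97]
scene stir 107 c [ 0.0041 -0.0019  0.0269] angle ccw of back (mod 180) 165.2 zmax 0.0293 len 0.0583 wid 0.0112 bright +/- 105.7 94.8 dir [ 0.97 -0.26]
```

View pics/top4.png

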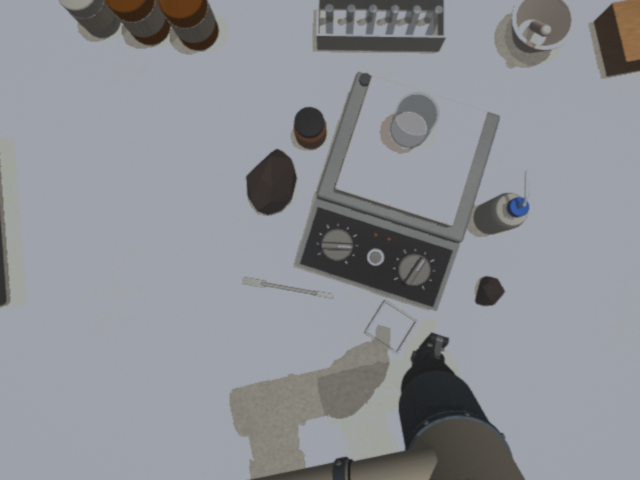

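View pics/difftop.png

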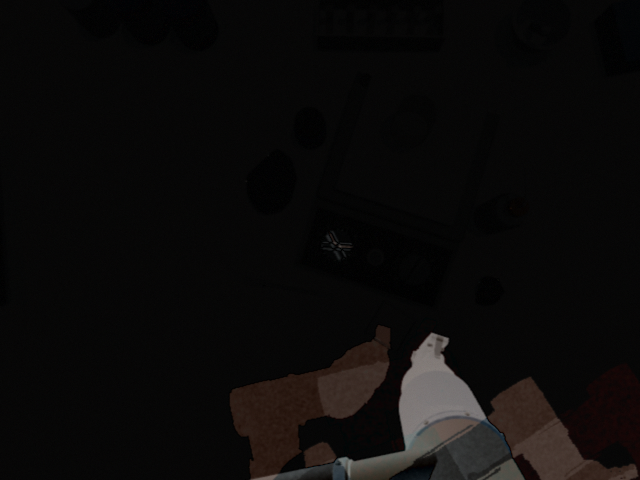

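The key travelled about 4 mm onto its stop at 9.6 N. In the top view, the only changes since the start are the heat dial at (337,244), the arm and its shadow. The key at (376,257) looks the same as at the start, so it is out again.

Run:
```python
from bar import *
for i in(0,4):
    C=cloud('top',np.load(f'top{i}.npz')['d']); print(((C[255:259,374:378].reshape(-1,3)-key)@nn).mean())
print(arm.sign_off(),arm.current_t())
```

```text
0.008093226010220271
0.007259037048208739
the job is handed in; nothing more can be done
the job is handed in; nothing more can be done
```

The heat dial is four clicks higher, from setting 3 to 7, and the start key was pressed fully in and let go. I handed the job in at about 25 s of the 48 s allowed; sign-off gives no verdict.

- **Heat dial:** I pushed it with the shut fingertips on the side of the grip bar, at the end opposite the pointer. After each 3° step the wrist force read at most about 3 N. Both cameras put the bar at −75° from the back direction, against +45° at the start (clockwise 120°).
- **Start key:** it travelled about 4 mm onto its stop, at just under 10 N, and was held there for 0.4 s. In the final top view it looks the same as at the start. The depth reading of its top was 7.3 mm above the panel, against 8.1 mm at the start. That 0.8 mm is within the depth noise of about 1.4 mm, so depth alone does not confirm the key is out to better than the 1 mm limit.
- **Everything else:** the stir dial stayed at −15°. A before-and-after comparison of the top view showed no change except the heat dial, the arm and its shadow. The arm was parked clear of everything.

Depth put the panel about 2 mm higher than two-view triangulation did. I took 58 mm, between the two, and key contact came about 0.7 mm lower than that predicted.

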